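# Stage plate over the edge of the slide warmer

## Task

Two flat aluminium microscope stage plates are drying on the dark top of the slide warmer. Slide the one with the single round opening straight towards the warmer's front edge (the long edge on the robot's side) until about a third of its length sticks out over that edge, square to it, so that it can be picked up from there. Keep it lying flat on the warmer all the time, do not lift it, and leave the other plate, the one with two long slots, where it is.

Things in the scene. Friction and masses are not known exactly. Their poses are not given: they have to be found in the camera images.
- round_plate: flat aluminium stage plate, 120 mm long (its x), 100 mm wide (its y), 6 mm thick, about 0.16 kg, with one round through opening of 50 mm diameter in its middle; lies loose and flat on the warmer, its length roughly (within 10 degrees) across the warmer's front edge. Origin: centre of its underside; z up. Too wide to grasp across; it slides when pushed at its rear (+x) end face.
- slot_plate: the other aluminium stage plate, also 120 x 100 x 6 mm, with two parallel long slots (80 x 28 mm) instead of the round opening; lies beside the first, on the left or on the right, 75 mm or more between the two when both lie square. Must stay where it is. Origin: centre of its underside; z up.
- warmer: slide warmer, a fixed low white box with a flat dark metal top, 260 mm deep (its x), 580 mm long (its y), top 55 mm above the table. Origin: centre of its underside; -x points to its front, towards the robot; turned by up to 9 degrees. Small loose things stand on it as well: a 24 mm wide bottle 45 mm high midway along it between the plates, and a dish and a jar (up to 40 mm high) near its two ends, their centres 120 mm or more from the plates' centrelines.
- warmer_front_edge (a point): middle of the front upper edge of the warmer's top: on the top surface (55 mm above the table), 130 mm from the warmer's centre; axes as the warmer's (-x points out over the edge, y along the edge, z up).

How it is judged (in metres and radians):
At the end, for the whole second after the job is handed in: The plate with the round opening rests flat on the warmer, at rest, with 26 to 54 mm of its 120 mm length out over the front edge (its centre 6 to 34 mm behind the edge), its length within 12 degrees of square to that edge; the slotted plate is within 15 mm of where it was (x of round_plate in the frame of warmer_front_edge between 0.006 and 0.034 m and y of round_plate in the frame of warmer_front_edge between -0.23 and 0.23 m and z of round_plate in the frame of warmer_front_edge between -0.004 and 0.004 m and angle between round_plate's own z axis and vertical below 0.06 rad and angle between the x axis of round_plate and the x axis of warmer_front_edge, either way round below 0.21 rad and linear speed of round_plate below 0.01 m/s and distance of slot_plate from where it was at the start of the episode below 0.015 m); the robot touches nothing.
It fails at once if the plate with the round opening is lifted more than 15 mm off the warmer (z of round_plate in the frame of warmer_front_edge above 0.015 m).
It fails at once if the plate with the round opening is tipped up by more than 15 degrees or knocked off (angle between round_plate's own z axis and vertical above 0.26 rad or z of round_plate in the frame of warmer_front_edge below -0.02 m).
It fails at once if the slotted plate is moved by more than 15 mm (distance of slot_plate from where it was at the start of the episode above 0.015 m).
It also fails if it takes over 35 s, if anything falls off the work surface, if the arm or the gripper's body presses on something with over 40 N, if the wrist force passes 120 N, or if a joint passes its speed limit or range.

## Robot

A 6-joint arm with a two-finger parallel gripper is mounted at the origin on the work surface. World frame = base frame: x ahead of the robot, y to its left, z up, the work surface at z = 0. Lengths are in mm, angles in rad, forces in N, time in s.
With the tool pointing down it reaches from about 350 to 775 mm from the base axis. Payload 7.3 kg.
Tool frame: the origin (TCP) lies midway between the tips of the shut fingers; the grasp point (between the pads) lies 19 mm behind it (grip_depth is the distance from the TCP to the grasp point, in mm); z points along the fingers, y is the direction in which the jaws open and shut (so a half turn about z gives the same grasp; the last joint's range is limited). The gripper opens to 92 mm and grips with 3 to 60 N. Pads are 19 mm wide; open, the fingers measure 130 mm over their backs; the gripper's body (75 mm by 190 mm) begins 47 mm behind the grasp point.
Start: joints at [1.133, 0.342, 1.524, -0, 1.275, -0.146], TCP at [151.015, 502.831, 226.741] pointing down, gripper open.
Joint ranges: [-2.53, 2.53], [-0.77, 2.02], [0.04, 2.7], [-1, 4.14], [0.28, 2.66], [-3.11, 3.11]. Speed limits (rad/s): [2.57, 2.57, 3.14, 3.14, 3.14, 3.14].

## Interface

Orientations are given as [roll, pitch, yaw] about the fixed x, y, z axes, in that order (R = Rz(yaw) Ry(pitch) Rx(roll)).
In Python, from plant import get_obs, capture, close_job, spot_in, silhouettes, mark_of, grip_depth gives the robot as it stands.
- The arm moves only by the tool servo_tool, never from a script. Its arguments are lists of equal length, an entry for each row: "slide": the shift along the tool's x, y, z normalised to -1 to 1, where 1 is 20 cm, a list of three; "rot": the turn, a rotation vector about the tool's x, y, z normalised to -1 to 1, where 1 is pi rad, a list of three; "claw": the finger opening in mm, from 0 to 91.8. A call has 1 to 5 rows; each row is the pose to reach, as a shift and turn from the pose commanded when the call began, along the tool's axes at that moment, turning the shorter way round; what a row does not reach only later rows make up. A row lasts 1/8 s, in which the tool goes at most 62.5 mm and 10.7 degrees, less where a joint would pass 70% of its speed; a pose out of reach is approached as far as the arm can. A call with a number of a shift or a turn outside -1 to 1 is refused whole. A call with a gripper value outside its range is refused whole. The fingers move at their own pace and stop on an object; the grip force is fixed at half the most. Time passes only in rows, so rows that repeat a pose let the fingers close. It gives the time, the measured TCP pose, the force and the opening at its end, in the units of the state.
- get_obs(): the state, without advancing time (a new reading comes with each control period).
- capture(name): name is "side" or "top" or "wrist"; returns a dict with "frame" (480x640x3 uint8, red, green, blue), "depth" (480x640 float32, mm along the optical axis (not along the pixel's ray), 0 where there is no reading), "vertical_fov" (degrees; the focal length in pixels is half the picture's height over the tangent of half this angle, whatever the lens; pixels are square), "cx", "cy" (the principal point, pixels), "D" ([k1, k2, p1, p2, k3] as OpenCV has them; the pictures are not rectified), "position" and "rotation" of the camera in the world. Camera axes: x right, y down, z forward; pixel columns grow to the right and rows downward; lengths in mm; the calibration is good to about 2 mm. A picture is of the moment at which its call begins.
- close_job(): hands the job in, once; it reports no verdict.
Trained networks look in the newest picture that a camera, given by its name, has taken for a name from the list of things; names that differ only in an ending like _2 or _b are one class to them, and where a whole thing is asked for, a point or a joint stands for the part that bears it (a point fixed in the world has none). Each returns a list of dicts, best first, with "confidence" (0 to 1); they miss things now and then, are a little off and sometimes report something else, mostly with a low value. They report only what shows in the picture. A call takes as long as a camera call.
- spot_in(query, camera): "box" ([left, top, right, bottom] in pixels, round what is visible of it).
- silhouettes(query, camera): "pixels" (480x640 bool, what is visible of it) and "box" ([left, top, right, bottom] in pixels, round what is visible of it).
- mark_of(query, camera): "xy" ([column, row] in pixels: a listed point, or the origin of a listed thing).
The state is a dict: "time": time; "joint_positions": joint angles; "dq": joint speeds; "tau": joint torques, N m; "tool_pos": TCP position; "tcp_rot": TCP orientation; "contact_force": force on the tool from outside, world axes, zero at the start; "moment": the same for the moment, N m; "grip_width": finger opening in mm.
Only numpy, scipy, OpenCV 4.12 (cv2) and the standard library are available. Lean on these libraries where they do the work, as an engineer would, in place of code of your own. Each camera call takes 0.05 s, during which the arm holds its last target. There are 200 camera calls.

## Working session

There is one attempt and no reset: what is moved stays moved. The work goes in short steps, Python scripts to look and compute and a tool call to move; the robot and the scene stay as the last step left them, time stands still between calls to the robot, and variables do not carry over. Pictures are saved under pics/ and viewed, about 8 in all and at most 12, crops included, and the job is handed in when it is done.

Besides the shell and the picture viewer there is one more tool, called as name(argument=value, ...), one argument or row to a line, values as JSON. servo_tool: Moves the arm, as the interface text tells. Scaled input: -1 to 1 covers 20 cm each way for a shift and pi rad each way for a turn. Its arguments: {"type":"object","properties":{"slide":{"type":"array","items":{"type":"array","items":{"type":"number"}}},"rot":{"type":"array","items":{"type":"array","items":{"type":"number"}}},"claw":{"type":"array","items":{"type":"number"}}},"required":["slide","rot","claw"]}

```bash
mkdir -p pics; cat > h.py <<'E'
import numpy as np, cv2
from plant import *
def cam(n):
    c=capture(n); h=c["frame"].shape[0]
    f=h/2/np.tan(np.radians(c["vertical_fov"])/2)
    c["K"]=np.array([[f,0,c["cx"]],[0,f,c["cy"]],[0,0,1]]); c["D"]=np.array(c["D"],float)
    c["R"]=np.array(c["rotation"],float); c["p"]=np.array(c["position"],float)
    return c
def on_plane(c,uv,z):
    uv=np.asarray(uv,float).reshape(-1,1,2)
    n=cv2.undistortPoints(uv,c["K"],c["D"]).reshape(-1,2)
    d=np.c_[n,np.ones(len(n))]@c["R"].T
    return c["p"]+d*((z-c["p"][2])/d[:,2])[:,None]
def save(c,name): cv2.imwrite("pics/"+name,c["frame"][:,:,::-1])
E
python3 - <<'E'
from h import *
s=get_obs();print({k:s[k] for k in("time","tool_pos","tcp_rot","contact_force","grip_width")},grip_depth)
a=[]
for n in("top","side"):
    c=cam(n);a.append(c["frame"]);print(n,c["p"],c["R"].round(3).tolist() if c["R"].ndim==2 else c["R"])
    for q in("round_plate","slot_plate","warmer"):
        r=silhouettes(q,n)
        for x in r[:2]:
            cn=max(cv2.findContours(x["pixels"].astype(np.uint8),0,2)[0],key=cv2.contourArea)
            z=55 if q=="warmer" else 61
            w=on_plane(c,cn.reshape(-1,2),z)
            mr=cv2.minAreaRect(w[:,:2].astype(np.float32))
            print(q,round(x["confidence"],2),x["box"],mr, cv2.boxPoints(mr).round().tolist())
        print(" mark",[(m["xy"],round(m["confidence"],2),on_plane(c,m["xy"],55).round(1).tolist()) for m in mark_of(q,n)[:2]])
    print("edge",[(m["xy"],m["confidence"],on_plane(c,m["xy"],55).round(1).tolist()) for m in mark_of("warmer_front_edge",n)[:2]])
    save(c,n+"0.png")
E
```

```text
{'time': 0.0, 'tool_pos': array([150.81362025, 502.43944455, 226.03418476]), 'tcp_rot': array([-3.14004106e+00, -2.69747205e-04,  2.84982171e+00]), 'contact_force': array([-0.11459102,  0.47704703, -0.57712332]), 'grip_width': 91.97533349193874} 18.8
top [355.21207751  -6.88086944 865.12990752] [-2.98454426  0.04535185 -1.59641919]Traceback (most recent call last):
  File "<stdin>", line 11, in <module>
  File "h.py", line 13, in on_plane
    return c["p"]+d*((z-c["p"][2])/d[:,2])[:,None]
                                   ~^^^^^
IndexError: too many indices for array: array is 1-dimensional, but 2 were indexed
```

```bash
sed -i 's|c\["R"\]=np.array(c\["rotation"\],float)|c["R"]=Rotation.from_euler("xyz",c["rotation"]).as_matrix()|; 1a from scipy.spatial.transform import Rotation' h.py
cat > look.py <<'E'
from h import *
import sys
tag=sys.argv[1]
for n in sys.argv[2:]:
    c=cam(n);print(n,c["p"].round())
    for q in("round_plate","slot_plate","warmer"):
        for x in silhouettes(q,n)[:2]:
            cn=max(cv2.findContours(x["pixels"].astype(np.uint8),0,2)[0],key=cv2.contourArea)
            w=on_plane(c,cn.reshape(-1,2),55 if q=="warmer" else 61)
            mr=cv2.minAreaRect(w[:,:2].astype(np.float32))
            print(q,round(x["confidence"],2),np.round(x["box"]),np.round(mr[0],1),np.round(mr[1],1),round(mr[2],1), cv2.boxPoints(mr).round().tolist())
        print(" mark",[(np.round(m["xy"]),round(m["confidence"],2),on_plane(c,m["xy"],0 if q=="warmer" else 55).round(1).tolist()) for m in mark_of(q,n)[:2]])
    print("edge",[(np.round(m["xy"]),m["confidence"],on_plane(c,m["xy"],55).round(1).tolist()) for m in mark_of("warmer_front_edge",n)[:2]])
    save(c,n+tag+".png")
E
python3 look.py 0 top side
```

```text
top [355.  -7. 865.]
round_plate 0.59 [359. 159. 440. 250.] [536.4 -78.2] [101.5 122.1] 81.6 [[469.0, -119.0], [589.0, -137.0], [604.0, -37.0], [484.0, -19.0]]
 mark [(array([398., 206.]), 0.96, [[533.5, -74.9, 55.0]])]
slot_plate 0.69 [205. 148. 288. 233.] [562.6 135.6] [101.6 121.4] 84.2 [[497.0, 91.0], [618.0, 79.0], [628.0, 180.0], [507.0, 192.0]]
 mark [(array([249., 190.]), 0.8, [[563.6, 133.9, 55.0]])]
warmer 0.84 [111.  94. 537. 316.] [543.7  31. ] [580.7 268.5] 81.6 [[369.0, -237.0], [634.0, -276.0], [719.0, 299.0], [453.0, 338.0]]
 mark [(array([324., 208.]), 0.7, [[546.4, 30.7, 0.0]])]
edge [(array([310., 293.]), 0.84, [[416.1, 49.4, 55.0]])]
side [ 202. -473.  401.]
 mark []
slot_plate 0.78 [276. 186. 356. 225.] [564.  134.4] [110.6 123.7] 84.6 [[497.0, 85.0], [620.0, 73.0], [631.0, 184.0], [508.0, 195.0]]
 mark [(array([315., 208.]), 0.71, [[563.3, 129.7, 55.0]])]
warmer 0.81 [222. 165. 537. 416.] [538.9  20.5] [608.3 280.1] 81.9 [[358.0, -261.0], [635.0, -300.0], [720.0, 302.0], [443.0, 341.0]]
 mark [(array([339., 263.]), 0.74, [[548.0, 28.7, 0.0]])]
edge [(array([256., 250.]), 0.79, [[415.9, 54.2, 55.0]])]
```

View pics/top0.png

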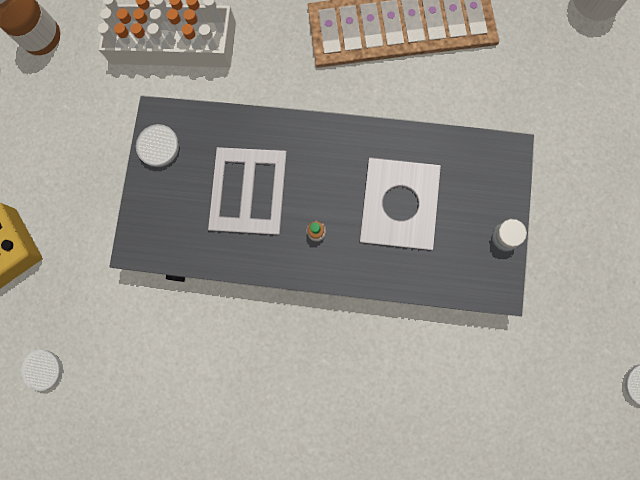

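View pics/side0.png

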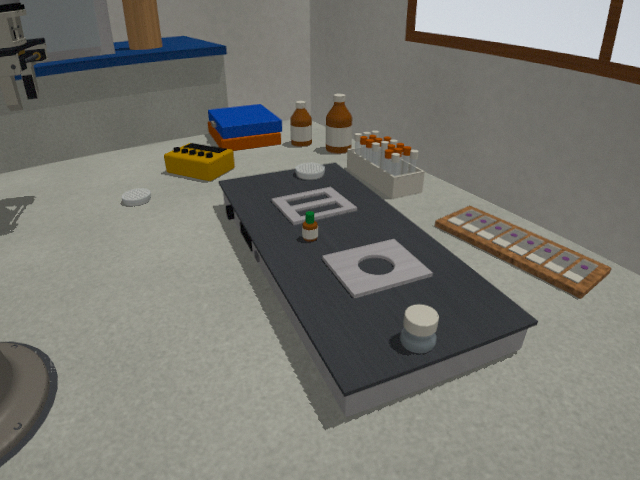

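The top view shows the round plate at about (400,204) with its hole, the slotted plate at (247,191), the bottle at (316,231) and the jar at (510,235). The warmer's front edge runs from about (110,267) to (521,315). The side view agrees. The warmer's yaw is about -8.4° and the round plate is nearly square to it, with its centre about 136 mm behind the edge. It needs roughly 116 mm of push, using two spread fingers on the rear face.

servo_tool(
  slide=[
    [-0.78,-0.545,0],
    [-0.78,-0.545,0],
    [-0.78,-0.545,0],
    [-0.78,-0.545,0],
  ],
  rot=[
    [0,0,-0.0467],
    [0,0,-0.0467],
    [0,0,-0.0467],
    [0,0,-0.0467],
  ],
  claw=[40,40,40,40],
)

```text
time: 1.4
tool_pos: [271.3, 350.9, 226.9]
tcp_rot: [-3.141, 0.001, 2.991]
contact_force: [0.3, 1.1, 0.8]
grip_width: 56.4
```

servo_tool(
  slide=[
    [-0.685,-0.645,0],
    [-0.685,-0.645,0],
    [-0.685,-0.645,0],
    [-0.685,-0.645,0],
  ],
  rot=[
    [0,0,0],
    [0,0,0],
    [0,0,0],
    [0,0,0],
  ],
  claw=[40,40,40,40],
)

```text
time: 1.9
tool_pos: [388.1, 204.0, 226.8]
tcp_rot: [3.142, 0.001, 2.991]
contact_force: [-0.5, 0.2, -1.0]
grip_width: 40.2
```

servo_tool(
  slide=[
    [-0.685,-0.645,0],
    [-0.685,-0.645,0],
    [-0.685,-0.645,0],
    [-0.685,-0.645,0],
  ],
  rot=[
    [0,0,0],
    [0,0,0],
    [0,0,0],
    [0,0,0],
  ],
  claw=[40,40,40,40],
)

```text
time: 2.4
tool_pos: [504.6, 57.5, 226.2]
tcp_rot: [3.142, 0.0, 2.994]
contact_force: [-1.0, 0.2, 0.0]
grip_width: 40.2
```

servo_tool(
  slide=[
    [-0.685,-0.645,0],
    [-0.685,-0.645,0],
    [-0.685,-0.645,0],
    [-0.685,-0.645,0],
    [-0.685,-0.645,0],
  ],
  rot=[
    [0,0,0],
    [0,0,0],
    [0,0,0],
    [0,0,0],
    [0,0,0],
  ],
  claw=[40,40,40,40,40],
)

```text
time: 3.02
tool_pos: [619.4, -86.3, 226.2]
tcp_rot: [3.14, -0.002, 2.998]
contact_force: [-1.0, -0.3, -0.4]
grip_width: 39.8
```

```bash
python3 look.py 1 wrist side; python3 -c "
from h import *
s=get_obs();print(s['time'],s['tool_pos'],s['tcp_rot'],s['joint_positions'],s['grip_width'],s['contact_force'])"
```

```text
wrist [542. -74. 385.]
round_plate 0.89 [246.  34. 373. 187.] [536.1 -76. ] [101.1 121.9] 81.8 [[469.0, -117.0], [589.0, -135.0], [604.0, -35.0], [483.0, -17.0]]
 mark []
slot_plate 0.74 [ 73.   2. 638. 256.] [564.8 -17.3] [481.5 206.4] 81.8 [[428.0, -241.0], [633.0, -270.0], [701.0, 206.0], [497.0, 236.0]]
slot_plate 0.65 [502.  27. 640. 182.] [562.9 136.4] [104.3 120.5] 84.6 [[498.0, 90.0], [618.0, 79.0], [628.0, 183.0], [508.0, 194.0]]
 mark [(array([565., 112.]), 0.82, [[565.9, 136.5, 55.0]])]
warmer 0.84 [ 75.   0. 640. 257.] [565.  -16.6] [490.7 209.8] 81.8 [[426.0, -244.0], [634.0, -274.0], [704.0, 211.0], [496.0, 241.0]]
 mark [(array([570., 109.]), 0.33, [[567.4, 176.0, 0.0]])]
edge []
side [ 202. -473.  401.]
round_plate 0.93 [321. 238. 431. 299.] [537.1 -77.8] [110.3 125.8] 81.8 [[467.0, -123.0], [591.0, -141.0], [607.0, -32.0], [483.0, -14.0]]
 mark [(array([376., 266.]), 0.83, [[540.8, -73.3, 55.0]])]
slot_plate 0.77 [272. 189. 358. 223.] [562.6 134.5] [112.  123.1] 84.0 [[496.0, 85.0], [618.0, 72.0], [630.0, 184.0], [507.0, 197.0]]
 mark [(array([314., 206.]), 0.65, [[565.2, 135.2, 55.0]]), (array([257., 250.]), 0.4, [[417.5, 54.1, 55.0]])]
warmer 0.7 [221. 166. 536. 416.] [538.4  20. ] [608.3 278.3] 81.4 [[356.0, -260.0], [631.0, -301.0], [721.0, 300.0], [446.0, 341.0]]
 mark [(array([337., 262.]), 0.62, [[547.6, 33.9, 0.0]])]
edge [(array([256., 249.]), 0.98, [[416.5, 57.8, 55.0]])]
3.825 [619.77158059 -88.90251206 226.66862693] [ 3.14152343e+00 -7.37496912e-05  2.99634480e+00] [-2.64829889e-01  5.31530245e-01  1.22146558e+00  6.09342925e-05
  1.38867831e+00 -1.69038940e+00] 40.08047479048928 [ 0.05525806 -0.12694557 -0.13560454]
```

View pics/wrist1.png

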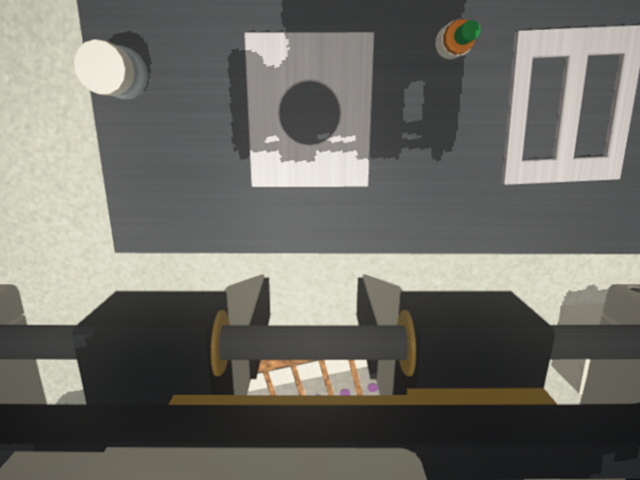

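The wrist view shows the plate square in the picture, from (246,34) to (373,187). The fingers are centred on it near column 313, and the strip behind the plate is clear. Next I lower the fingers there.

servo_tool(
  slide=[
    [0,0,0.3],
    [0,0,0.55],
    [0,0,0.75],
    [0,0,0.75],
  ],
  rot=[
    [0,0,0],
    [0,0,0],
    [0,0,0],
    [0,0,0],
  ],
  claw=[40,40,40,40],
)

```text
time: 4.32
tool_pos: [617.6, -88.3, 73.6]
tcp_rot: [3.141, -0.007, 2.996]
contact_force: [0.3, -0.5, 0.7]
grip_width: 40.3
```

servo_tool(
  slide=[
    [0,0,0.04],
    [0,0,0.07],
    [0,0,0.093],
    [0,0,0.093],
  ],
  rot=[
    [0,0,0],
    [0,0,0],
    [0,0,0],
    [0,0,0],
  ],
  claw=[40,40,40,40],
)

```text
time: 4.82
tool_pos: [619.8, -88.8, 58.2]
tcp_rot: [3.142, 0.0, 2.997]
contact_force: [-0.8, 0.4, 0.9]
grip_width: 40.0
```

servo_tool(
  slide=[
    [0.05,0,0],
    [0.1,0,0],
    [0.15,0,0],
    [0.2,0,0],
    [0.25,0,0],
  ],
  rot=[
    [0,0,0],
    [0,0,0],
    [0,0,0],
    [0,0,0],
    [0,0,0],
  ],
  claw=[40,40,40,40,40],
)

```text
time: 5.45
tool_pos: [569.7, -81.5, 58.3]
tcp_rot: [3.142, 0.0, 2.996]
contact_force: [1.6, 0.0, 0.3]
grip_width: 40.1
```

```bash
python3 look.py 2 wrist side | grep -A1 round; python3 -c "
from h import *
s=get_obs();print(s['time'],s['tool_pos'],s['tcp_rot'],s['contact_force'])"
```

```text
round_plate 0.84 [175.   0. 449. 280.] [504.5 -71.1] [100.5 109.2] 81.7 [[443.0, -113.0], [551.0, -129.0], [566.0, -29.0], [458.0, -13.0]]
 mark []
--
round_plate 0.6 [298. 245. 409. 304.] [498.6 -72. ] [112.2 125.4] 81.8 [[429.0, -119.0], [553.0, -136.0], [569.0, -25.0], [445.0, -8.0]]
 mark [(array([352., 273.]), 0.72, [[502.6, -69.6, 55.0]]), (array([339., 262.]), 0.59, [[502.7, -36.9, 55.0]])]
6.25 [570.35714295 -81.55667549  58.08818884] [3.14150487e+00 6.80220768e-06 2.99653376e+00] [-0.12079901  0.38897202 -1.05618458]
```

View pics/side2.png

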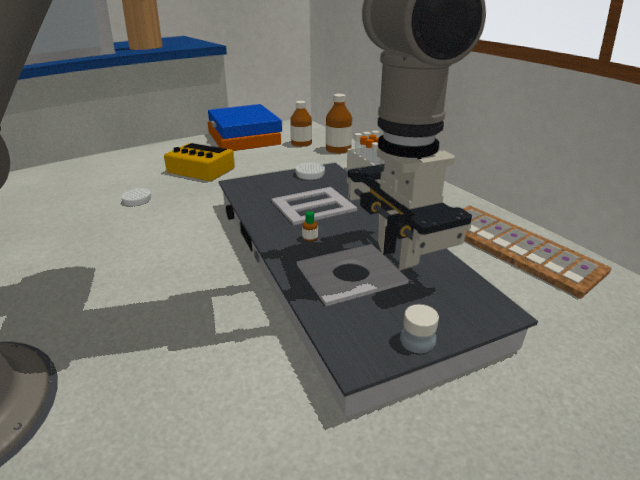

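The side view shows the plate flat and square at about (352,273), pushed roughly 38 mm, with the fingers at its rear face. About 78 mm remain. I push most of that and then check.

servo_tool(
  slide=[
    [0.06,0,0],
    [0.12,0,0],
    [0.18,0,0],
    [0.22,0,0],
    [0.25,0,0],
  ],
  rot=[
    [0,0,0],
    [0,0,0],
    [0,0,0],
    [0,0,0],
    [0,0,0],
  ],
  claw=[40,40,40,40,40],
)

```text
time: 6.88
tool_pos: [520.3, -74.3, 58.2]
tcp_rot: [3.142, 0.0, 2.996]
contact_force: [0.8, 0.5, 0.2]
grip_width: 39.8
```

servo_tool(
  slide=[
    [0.04,0,0],
    [0.08,0,0],
    [0.1,0,0],
    [0.11,0,0],
  ],
  rot=[
    [0,0,0],
    [0,0,0],
    [0,0,0],
    [0,0,0],
  ],
  claw=[40,40,40,40],
)

```text
time: 7.38
tool_pos: [498.9, -71.1, 58.2]
tcp_rot: [3.142, 0.0, 2.996]
contact_force: [1.8, -0.5, 1.0]
grip_width: 40.0
```

```bash
python3 look.py 3 side top | grep -A1 -E 'round|slot'; python3 -c "
from h import *
s=get_obs();print(s['time'],s['tool_pos'],s['tcp_rot'],s['contact_force'])"
```

```text
round_plate 0.8 [246. 255. 360. 318.] [429.6 -62.8] [108.9 123.3] 81.9 [[361.0, -108.0], [483.0, -125.0], [498.0, -18.0], [376.0, -0.0]]
 mark [(array([302., 282.]), 0.94, [[432.9, -52.1, 55.0]])]
slot_plate 0.62 [271. 193. 307. 224.] [518.1 145.3] [124.9  53.7] 64.5 [[467.0, 100.0], [516.0, 77.0], [569.0, 190.0], [521.0, 213.0]]
 mark [(array([312., 204.]), 0.82, [[567.6, 147.1, 55.0]])]
--
slot_plate 0.94 [205. 149. 287. 232.] [562.3 134.8] [101.5 123.5] 84.8 [[496.0, 90.0], [619.0, 79.0], [628.0, 180.0], [505.0, 191.0]]
slot_plate 0.16 [110.  96. 533. 317.] [560.9 159.2] [317.2 265.8] 81.5 [[406.0, 22.0], [669.0, -17.0], [716.0, 296.0], [453.0, 336.0]]
 mark [(array([246., 192.]), 0.56, [[561.2, 138.3, 55.0]])]
8.175 [499.05982631 -71.13482356  58.08873792] [ 3.14149016e+00 -4.80023961e-05  2.99652203e+00] [ 0.23291283  0.0634887  -0.48335833]
```

View pics/side3.png

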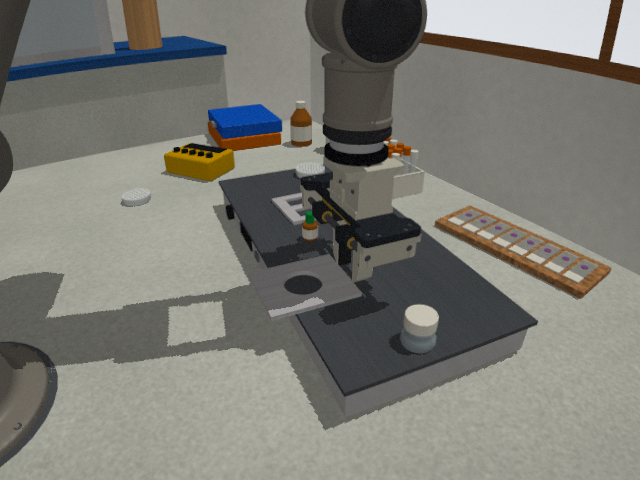

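The side view shows the plate flat at about (302,284), square to the edge, with its front over it. I estimate the centre at about 28 mm behind the edge. I push 7 mm more, then back off, rise and verify.

servo_tool(
  slide=[
    [0.015,0,0],
    [0.03,0,0],
    [0.035,0,0],
    [0.035,0,0],
  ],
  rot=[
    [0,0,0],
    [0,0,0],
    [0,0,0],
    [0,0,0],
  ],
  claw=[40,40,40,40],
)

```text
time: 8.68
tool_pos: [491.9, -70.1, 58.1]
tcp_rot: [3.141, -0.0, 2.997]
contact_force: [1.0, 0.2, 0.5]
grip_width: 39.8
```

servo_tool(
  slide=[
    [-0.1,0,0],
    [-0.2,0,0],
    [-0.2,0,-0.25],
    [-0.2,0,-0.5],
    [-0.2,0,-0.75],
  ],
  rot=[
    [0,0,0],
    [0,0,0],
    [0,0,0],
    [0,0,0],
    [0,0,0],
  ],
  claw=[40,40,40,40,40],
)

```text
time: 9.3
tool_pos: [531.3, -75.8, 209.4]
tcp_rot: [3.141, -0.001, 2.997]
contact_force: [1.3, -1.1, -0.4]
grip_width: 39.7
```

servo_tool(
  slide=[
    [-0.3,0,-0.1],
    [-0.6,0,-0.1],
    [-0.7,0,-0.1],
    [-0.7,0,-0.1],
  ],
  rot=[
    [0,0,0],
    [0,0,0],
    [0,0,0],
    [0,0,0],
  ],
  claw=[40,40,40,40],
)

```text
time: 9.8
tool_pos: [670.7, -96.2, 226.5]
tcp_rot: [3.141, -0.002, 2.997]
contact_force: [-1.0, -0.2, -0.8]
grip_width: 39.9
```

```bash
python3 look.py 4 side top wrist; python3 -c "
from h import *
s=get_obs();print(s['time'],s['tool_pos'],s['contact_force'])"
```

```text
side [ 202. -473.  401.]
round_plate 0.64 [244. 256. 356. 323.] [422.2 -62.1] [108.9 121.8] 81.9 [[354.0, -107.0], [475.0, -125.0], [490.0, -17.0], [370.0, 0.0]]
 mark [(array([298., 286.]), 0.81, [[424.6, -57.5, 55.0]])]
slot_plate 0.75 [268. 185. 357. 225.] [563.9 135. ] [116.8 129.1] 85.0 [[494.0, 82.0], [623.0, 71.0], [633.0, 188.0], [505.0, 199.0]]
 mark [(array([312., 207.]), 0.55, [[561.9, 134.8, 55.0]])]
warmer 0.64 [219. 167. 538. 416.] [539.7  20.1] [607.3 277.6] 82.2 [[361.0, -262.0], [636.0, -300.0], [719.0, 302.0], [444.0, 340.0]]
 mark [(array([336., 259.]), 0.7, [[550.4, 40.4, 0.0]]), (array([298., 287.]), 0.32, [[459.2, 6.6, -0.0]])]
edge [(array([258., 252.]), 0.93, [[415.1, 47.6, 55.0]])]
top [355.  -7. 865.]
 mark []
slot_plate 0.6 [204. 148. 287. 233.] [563.2 135.6] [101.3 123.1] 84.1 [[497.0, 92.0], [619.0, 79.0], [630.0, 180.0], [507.0, 192.0]]
 mark [(array([245., 191.]), 0.78, [[562.6, 138.6, 55.0]])]
warmer 0.81 [112.  97. 537. 316.] [570.4 190.9] [256.  259.9] 81.7 [[423.0, 83.0], [680.0, 45.0], [717.0, 299.0], [460.0, 336.0]]
 mark []
edge []
wrist [593. -83. 387.]
 mark []
slot_plate 0.56 [514.   2. 640. 121.] [578.4 135.2] [104.2  89.3] 84.2 [[529.0, 88.0], [618.0, 79.0], [628.0, 183.0], [539.0, 191.0]]
 mark [(array([583.,  39.]), 0.59, [[562.2, 139.8, 55.0]])]
warmer 0.97 [ 81.   0. 639. 201.] [589.6 -26.8] [476.1 157.5] 81.5 [[477.0, -251.0], [632.0, -274.0], [703.0, 197.0], [547.0, 220.0]]
 mark [(array([429.,  50.]), 0.83, [[546.3, 33.5, 0.0]])]
edge []
11.0 [670.26371948 -96.15789202 228.05444989] [ 0.35129892 -0.20736396  0.23814304]
```

View pics/top4.png

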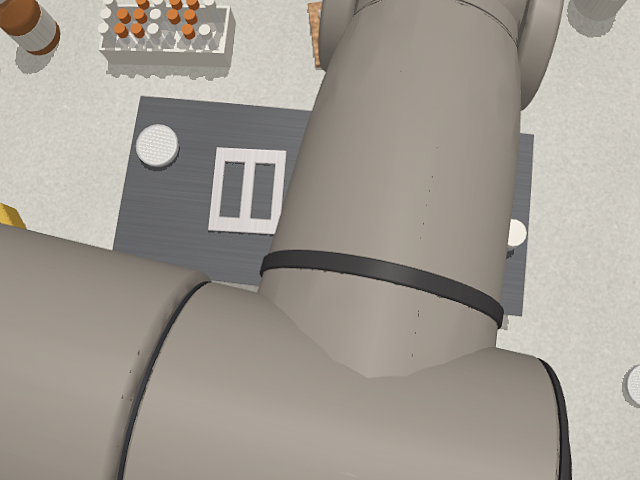

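View pics/side4.png

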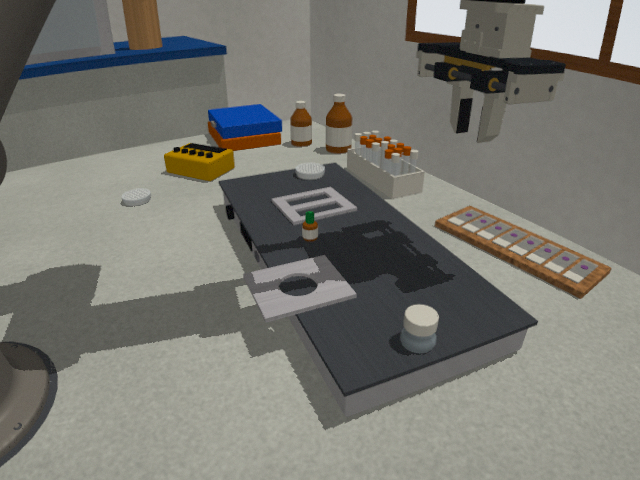

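The top view is blocked by the arm over the round plate, but it shows the slotted plate unmoved at (246,191). The side view shows the round plate flat at about (300,288), overhanging the edge, and the gripper well clear. The centre comes out about 21 mm behind the edge (allowed 6 to 34), so I'm handing it in.

```bash
python3 -c "
from plant import *
print(close_job(), get_obs()['time'])"
```

```text
the job is handed in; nothing more can be done
the job is handed in; nothing more can be done
```

I slid the round-opening plate about 115 mm straight towards the front edge and handed the job in. The push used two spread fingers at 58 mm height on the plate's rear face, and the wrist force readings stayed below about 2 N. The arm then backed off and rose clear, at about 11 s of the 35 s allowed.

My last check, from the side camera:
- **Round plate:** flat, with its centre about 21 mm behind the edge (allowed 6 to 34 mm), so about 39 mm sticks out. It is within about 1° of square.
- **Slotted plate:** within about 2 mm of where it started; its position also agrees in the top view.

- **Not cross-checked:** the arm blocked the final top view of the round plate, and neither the top nor the wrist camera reported it. Its final position therefore rests on the side camera and the push distance, which agree.
- **Edge position:** estimates from the two cameras spread by about 2 mm, well inside the margin.

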